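# Fit the cover plate on the chip holder's locating pins

## Task

Draw the cover plate (the one with pin holes and a flat, square tab) out of the dust hood by its tab, set it down flat on the bench and let go of it. Then take it by its crossbar, lower it over the two pins of the chip holder with its tab in the walled well, keep hold of it until it is down on the base, and leave it fully home and flush. Leave the blank plate in its bay and the other things on the bench where they are.

Things in the scene. Friction and masses are not known exactly. Their poses are not given: they have to be found in the camera images.
- cover: Loose bare aluminium plate, 0.2-0.3 kg. Origin: underside; z up. Plate 8 mm thick, x -50..75, y -40..40 mm; a 12 mm wide tongue, as thick, x -76..-50, carries the tab. Has two 10.5 mm holes and two windows. Starts on the hood's tray in either bay, axes parallel to the hood's (0.02 rad), origin within 4 mm of the bay's (x 0, y +-48): only tab and front edge are outside the roof.
- tab (a point): On the cover plate at (-68, 0, 30) mm, inside the upright tab: a block 16 mm (x) by 12 mm (y), from 8 to 40 mm above the plate's underside. Pinch it along the plate's y; beside it, below, there is only the 12 mm wide tongue.
- bar (a point): On the cover plate at (12, 0, 30) mm, inside the crossbar: a solid rib 12 mm (x) by 44 mm (y), from 8 to 40 mm above the plate's underside, so 32 mm above the plate's top face. Pinch it along the plate's x.
- hole_a (a point): Centre of one 10.5 mm hole at the cover plate's underside, at (-38, 29, 0) mm of the plate. Goes over pin_a.
- hole_b (a point): Centre of the other 10.5 mm hole at the cover plate's underside, at (62, -29, 0) mm of the plate. Goes over pin_b.
- holder: Chip holder, fixed: grey block x -93..85, y -50..50, 20 mm high. Origin at bench level; z up. Seated cover: origin at point seat, axes as the holder's. A well of 3 aluminium walls takes the tab: 40 mm high (60 above bench, level with the tab's top), open towards the pins; side walls x -88..-59, 22 mm apart; end wall from x -87. No room for fingers beside the tab there.
- seat (a point): On the holder's top face, (0, 0, 20) mm of the holder: where the cover plate's origin comes to lie.
- well (a point): On the holder's top face in the well, (-68, 0, 20) mm of the holder: under the tab of the seated plate.
- pin_a (a point): Tip of a fixed steel locating pin, at (-38, 29, 41) mm of the holder: 9 mm thick, 21 mm high above the top face, the upper 8 mm tapered to 3 mm.
- pin_b (a point): Tip of the other, equal pin, at (62, -29, 41) mm of the holder.
- hood: Dust hood, fixed: grey tray x -80..92, y -100..100, 6 mm thick; clear roof and walls over x -40..87. Origin at bench level; z up. Two bays, centred on y +48 and -48 mm, each 91 mm wide, open only at -x; roof underside 51 mm, top 55 mm above the bench. Plates come out along the hood's -x.
- blank: Loose blank plate lying in the other bay, like the cover plate but with no holes or windows, and a low round stud (14 mm thick, 20 mm high) in place of the square tab. Origin and axes as for the cover. Leave it in its bay.
- driver: Screwdriver lying on the bench, 170 mm long, origin about mid-length. Leave it.
- vial: Small closed jar, 36 mm across, 55 mm high, origin under its centre. Leave it.
- dish: Open glass dish, 86 mm across, 14 mm high, origin under its centre. Leave it.
- slidebox: White closed slide box 110 x 85 x 31 mm, origin under its centre. Leave it.
- tweezers: Steel tweezers lying flat, 100 mm long, 5 mm high, origin under the centre. Leave them.
- flask: White bottle 60 mm across, 110 mm high, origin under its centre. Leave it.
Things that resemble listed ones, but are neither listed nor needed, are in the scene too. What is shaped like the cover but pink is not meant.

How it is judged:
By the outcome, as a careful person would: the job done as asked, in the order asked, and still so for the second after the job is handed in, with the robot touching nothing.
It also fails if it takes over 59 s, if anything falls off the work surface, if the arm or the gripper's body presses on something with over 40 N, if the wrist force passes 120 N, or if a joint passes its speed limit or range.

## Robot

A 6-joint arm with a two-finger parallel gripper is mounted at the origin on the work surface. World frame = base frame: x ahead of the robot, y to its left, z up, the work surface at z = 0. Lengths are in m, angles in degrees, forces in N, time in s.
With the tool pointing down it reaches from about 0.25 to 0.725 m from the base axis. Payload 9.7 kg.
Tool frame: the origin (TCP) lies midway between the tips of the shut fingers; the grasp point (between the pads) lies 19 mm behind it; z points along the fingers, y is the direction in which the jaws open and shut (so a half turn about z gives the same grasp; the last joint's range is limited). The gripper opens to 85 mm and grips with 20 to 120 N. Pads are 22 mm wide; open, the fingers measure 114 mm over their backs; the gripper's body (76 mm by 85 mm) begins 54 mm behind the grasp point. The pads swing forward as they close: fully open they stand 13 mm farther back than shut.
Start: joints at [75.287, 4.979, 10.078, 95.1, 0, 90], TCP at [0.14, 0.532, 0.231] pointing down, gripper open.
Joint ranges: [-179.16, 179.16], [-48.56, 103.87], [-65.8, 70.77], [-126.05, 130.52], [-82.76, 87.17], [-180, 180]. Speed limits (degrees/s): [127.2, 127.2, 147.25, 180, 180, 180].

## Interface

Orientations are given as [roll, pitch, yaw] about the fixed x, y, z axes, in that order (R = Rz(yaw) Ry(pitch) Rx(roll)).
In Python, from workcell import bot, camera, recognise gives the robot as it stands. The module is installed in compiled form; this text tells all that it offers.
- The arm moves only by the tool apply_moves, never from a script. Its argument "targets" is one flat list of numbers, 7 for each row, row after row: the shift along the world's x, y, z in units of 30 mm (1.0 is 30 mm), then the turn, a rotation vector about the world's x, y, z in units of 6 degrees (1.0 is 6 degrees), then the opening, from 0 (shut) to 1 (fully open). A call has 1 to 5 rows; each row is the pose to reach, as a shift and turn from the pose commanded when the call began; what a row does not reach only later rows make up. A row lasts 1/10 s, in which the tool goes at most 50 mm and 8.59 degrees, less where a joint would pass 70% of its speed; a pose out of reach is approached as far as the arm can. A call with a gripper value outside its range is refused whole. The fingers move at their own pace and stop on an object; "newtons" is the grip in N (left out, the last holds). Time passes only in rows, so rows that repeat a pose let the fingers close. It gives the time, the measured TCP pose, the force and the opening at its end, in the units of the state.
- bot.get_obs(): the state, without advancing time (a new reading comes with each control period).
- camera(name): name is "scene" or "top" or "wrist"; returns a dict with "img" (384x512x3 uint8, red, green, blue), "intrinsics" (3x3 intrinsics, pixels), "k1" (the pictures are not rectified: a ray, as slopes to the right and down, at radius r is drawn at 1 + k1 r^2 times it, then the intrinsics apply), "origin" and "rotation" of the camera in the world. Camera axes: x right, y up, looking along -z (the intrinsics and any distortion apply to the point x, -y, -z); pixel columns grow to the right and rows downward; lengths in m; the calibration is good to about 2 mm. A picture is of the moment at which its call begins. There is no depth.
- bot.job_done(): hands the job in, once; it reports no verdict.
Trained networks look in the newest picture that a camera, given by its name, has taken for a name from the list of things; names that differ only in an ending like _2 or _b are one class to them, and where a whole thing is asked for, a point or a joint stands for the part that bears it (a point fixed in the world has none). Each returns a list of dicts, best first, with "conf" (0 to 1); they miss things now and then, are a little off and sometimes report something else, mostly with a low value. They report only what shows in the picture. A call takes as long as a camera call. They do not tell look-alikes from the thing itself.
- recognise(query, camera): "box" ([left, top, right, bottom] in pixels, round what is visible of it).
The state is a dict: "time": time; "q": joint angles; "qd": joint speeds; "joint_efforts": joint torques, N m; "ee_pos": TCP position; "tcp_rot": TCP orientation; "wrist_force": force on the tool from outside, world axes, zero at the start; "torque": the same for the moment, N m; "opening": finger opening in m.
Only numpy, scipy, OpenCV 4.12 (cv2) and the standard library are available. Lean on these libraries where they do the work, as an engineer would, in place of code of your own. Each camera call takes 0.05 s, during which the arm holds its last target.

## Working session

There is one attempt and no reset: what is moved stays moved. The work goes in short steps, Python scripts to look and compute and a tool call to move; the robot and the scene stay as the last step left them, time stands still between calls to the robot, and variables do not carry over. Pictures are saved under pics/ and viewed, and the job is handed in when it is done.

Besides the shell and the picture viewer there is one more tool, called after "Call:" in YAML: its name, and indented under it one key for each argument. apply_moves: Moves the arm, as the interface text tells. Its arguments: {"type":"object","properties":{"targets":{"type":"array"},"newtons":{"type":"number"}},"required":["targets"]}

```bash
mkdir -p pics; ls
cat > h.py <<'E'
import numpy as np, cv2
from workcell import bot, camera, recognise
def cap(n,tag):
    c=camera(n); cv2.imwrite(f"pics/{tag}.png",cv2.cvtColor(c["img"],cv2.COLOR_RGB2BGR)); 
    np.savez(f"pics/{tag}.npz",**{k:np.array(v) for k,v in c.items()}); return c
def load(tag): return dict(np.load(f"pics/{tag}.npz"))
def ray(c,u,v):
    K=np.array(c["intrinsics"]); k1=float(c["k1"])
    d=np.array([(u-K[0,2])/K[0,0],(v-K[1,2])/K[1,1]]); s=d.copy()
    for _ in range(30): s=d/(1+k1*(s@s))
    return np.array(c["origin"]),np.array(c["rotation"])@np.array([s[0],-s[1],-1.])
def atz(c,u,v,z):
    o,r=ray(c,u,v); return o+r*(z-o[2])/r[2]
def proj(c,P):
    K=np.array(c["intrinsics"]); k1=float(c["k1"])
    p=np.array(c["rotation"]).T@(np.array(P)-np.array(c["origin"]))
    s=np.array([p[0]/-p[2],-p[1]/-p[2]]); s=s*(1+k1*(s@s))
    return np.array([K[0,0]*s[0]+K[0,2],K[1,1]*s[1]+K[1,2]])
E
python3 - <<'E'
from h import *
for n in ["scene","top","wrist"]:
    c=cap(n,n+"0"); print(n,c["origin"],c["intrinsics"],c["k1"]);
    for q in ["cover","tab","bar","holder","hood","blank","pin_a","vial","flask"]:
        print(q,[(np.round(r["box"]).tolist(),round(r["conf"],2)) for r in recognise(q,n)][:4])
print(bot.get_obs())
E
```

```text
pics
scene [ 1.20019888 -0.54496941  0.97430355] [[426.19971498   0.         256.40202415]
 [  0.         426.19971498 181.91308363]
 [  0.           0.           1.        ]] -0.014270810453376252
cover [([290.0, 99.0, 330.0, 117.0], 0.85), ([243.0, 109.0, 283.0, 139.0], 0.8), ([326.0, 150.0, 334.0, 158.0], 0.57), ([218.0, 163.0, 237.0, 181.0], 0.19)]
tab [([248.0, 109.0, 284.0, 139.0], 0.96), ([291.0, 93.0, 331.0, 114.0], 0.75), ([327.0, 150.0, 333.0, 156.0], 0.51)]
bar [([248.0, 107.0, 286.0, 138.0], 0.95), ([290.0, 95.0, 330.0, 114.0], 0.75), ([195.0, 196.0, 252.0, 262.0], 0.68), ([330.0, 151.0, 332.0, 157.0], 0.42)]
holder [([197.0, 194.0, 254.0, 258.0], 0.61)]
hood [([293.0, 152.0, 374.0, 208.0], 0.66)]
blank []
pin_a [([194.0, 191.0, 256.0, 263.0], 0.87)]
vial [([301.0, 240.0, 315.0, 258.0], 0.7)]
flask [([368.0, 122.0, 393.0, 152.0], 0.85)]
top [0.27680044 0.02371765 1.22718421] [[420.40913996   0.         253.74925751]
 [  0.         420.40913996 194.74353491]
 [  0.           0.           1.        ]] -0.06900908455441067
cover [([78.0, 244.0, 126.0, 297.0], 0.55), ([157.0,
[... 1225 characters left out ...]
)]
holder []
hood []
blank []
pin_a []
vial []
flask []
{'time': 1.5, 'q': array([7.52857486e+01, 4.98111912e+00, 1.00789201e+01, 9.50997100e+01,
       9.79304605e-05, 8.99983457e+01]), 'qd': array([-0.02066021,  0.04435236,  0.02860776, -0.05487635,  0.01434201,
        0.01192934]), 'joint_efforts': array([-5.67150728e-04, -5.20093203e+01,  4.64860117e+01,  1.61915537e-03,
        1.54110539e-04,  7.09167466e-06]), 'ee_pos': array([0.13969925, 0.53196467, 0.23126917]), 'tcp_rot': array([-1.79998091e+02, -9.79855784e-05,  1.65287403e+02]), 'wrist_force': array([ 0.42075437,  0.50229283, -0.0256327 ]), 'torque': array([ 0.05069574, -0.03475458,  0.00363089]), 'opening': 0.08510858675024481}
```

Run:
```python
import cv2
for n in ["scene","top","wrist"]:
    im=cv2.imread(f"pics/{n}0.png"); cv2.imwrite(f"pics/{n}0b.png",cv2.resize(im,(800,600),interpolation=cv2.INTER_CUBIC))
im=cv2.imread("pics/top0.png")
cv2.imwrite("pics/top0_hood.png",cv2.resize(im[120:216,140:268],(800,600),interpolation=cv2.INTER_CUBIC))
cv2.imwrite("pics/top0_hold.png",cv2.resize(im[140:236,250:378],(800,600),interpolation=cv2.INTER_CUBIC))
```

```text
(no output)
```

View pics/scene0b.png

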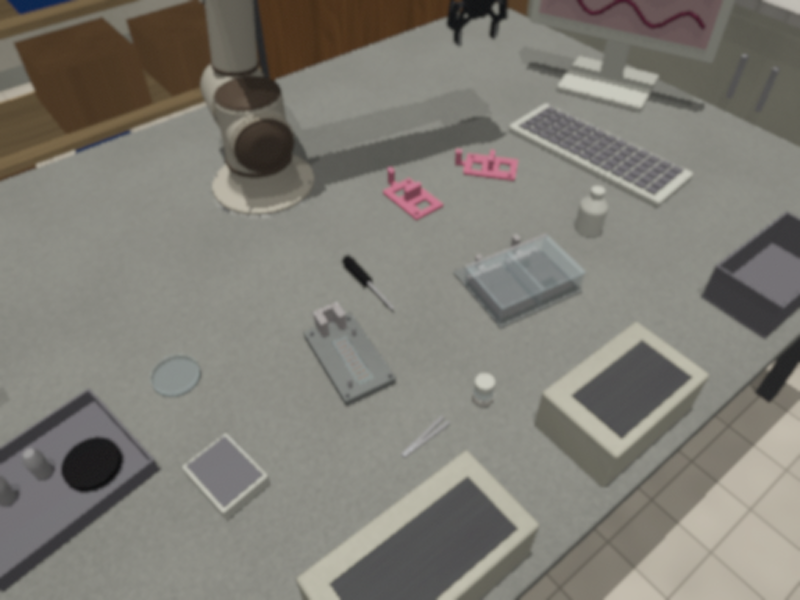

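View pics/top0b.png

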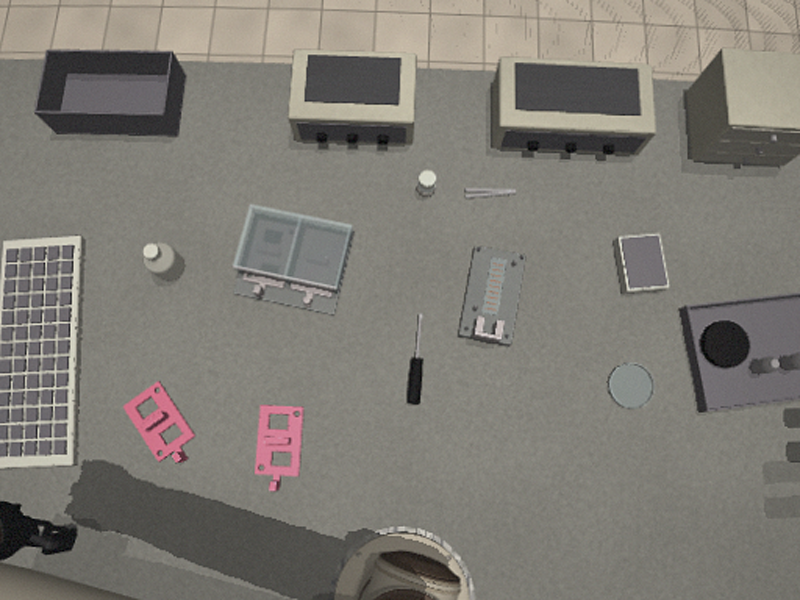

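View pics/top0_hood.png

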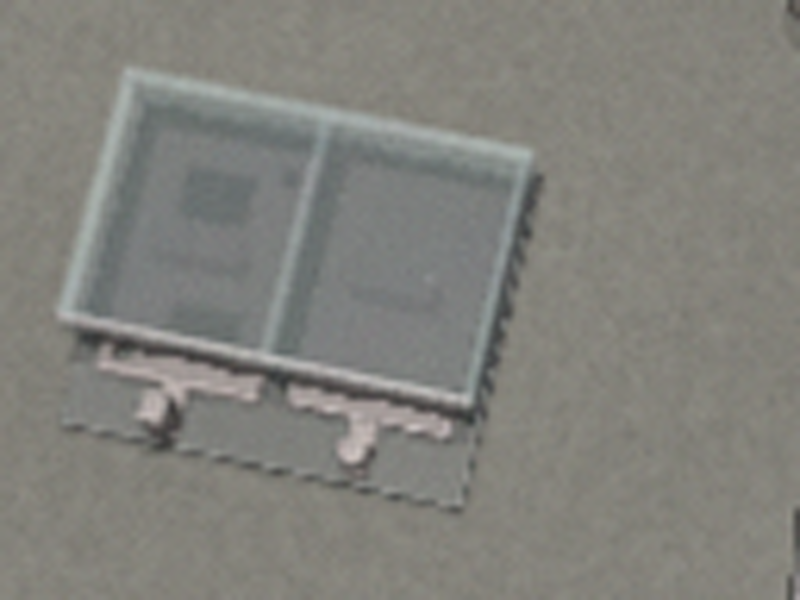

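View pics/top0_hold.png

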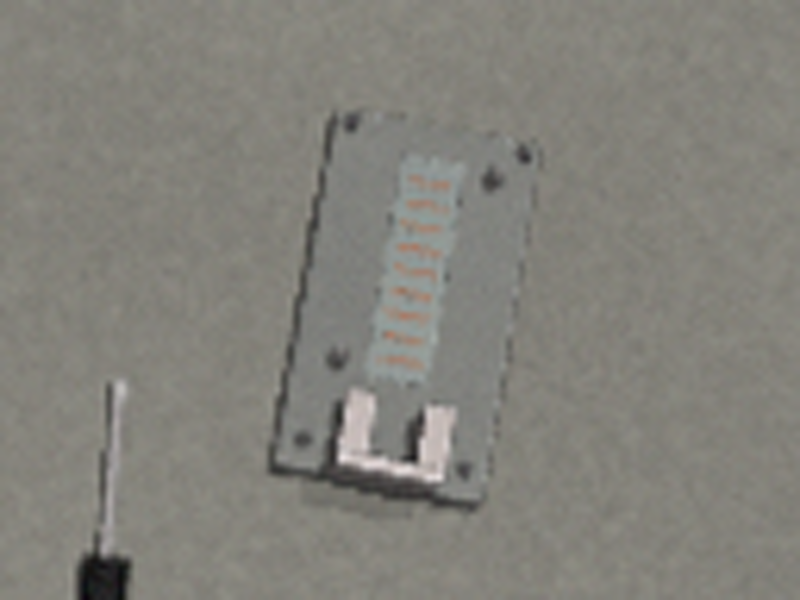

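View pics/wrist0b.png

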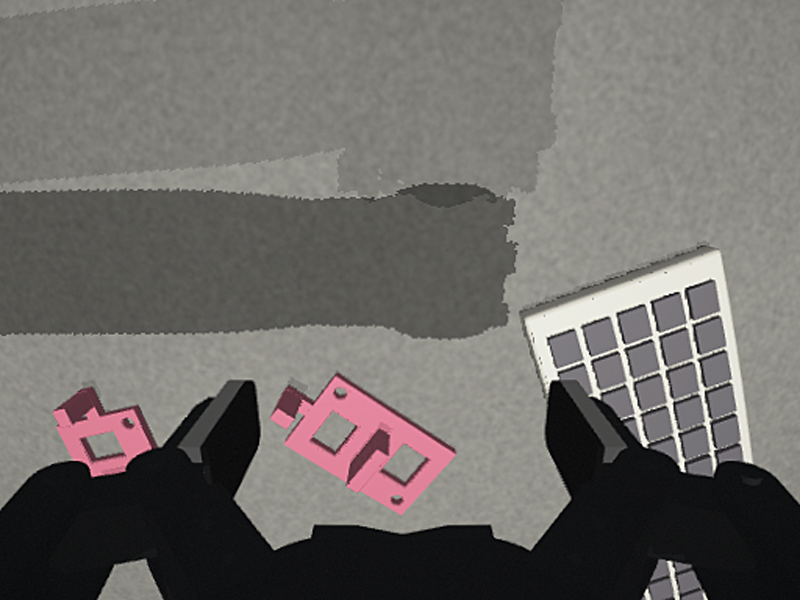

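```bash
cat >> h.py <<'E'
from scipy.optimize import least_squares
def fit(c,model,pix,x0):
    model=np.array(model)*1e-3; pix=np.array(pix,float)
    def f(x):
        cs,sn=np.cos(x[2]),np.sin(x[2])
        W=np.c_[x[0]+cs*model[:,0]-sn*model[:,1],x[1]+sn*model[:,0]+cs*model[:,1],model[:,2]]
        return np.concatenate([proj(c,w)-p for w,p in zip(W,pix)])
    r=least_squares(f,x0,loss='soft_l1'); return r.x,r.fun.reshape(-1,2)
def tr(x,p):
    p=np.array(p)*1e-3
    cs,sn=np.cos(x[2]),np.sin(x[2]); return np.array([x[0]+cs*p[0]-sn*p[1],x[1]+sn*p[0]+cs*p[1],p[2]])
E
python3 - <<'E'
from h import *
c=load("top0")
def px(l,ox,oy): return [(a/6.25-.42+ox,b/6.25-.42+oy) for a,b in l]
x,f=fit(c,[(-80,100,6),(-80,-100,6),(-40,100,55),(-40,-100,55),(87,100,55),(87,-100,55)],
 px([(63,425),(462,508),(60,318),(472,405),(128,70),(532,152)],140,120),[.45,.12,-.2])
print("hood",x,np.degrees(x[2]),f.round(1).tolist())
print("bay tab",tr(x,(-68,48,36)),tr(x,(-68,-48,36)))
for u in px([(150,410)],140,120): print("tab seen",atz(c,*u,.046))
h,f=fit(c,[(85,50,20),(85,-50,20),(-93,50,20),(-93,-50,20),(-38,29,41),(62,-29,41),(-59,11,60),(-59,-11,60)],
 px([(335,112),(540,145),(275,462),(482,497),(337,358),(491,180),(376,390),(425,405)],250,140),[.4,-.1,-.2])
print("holder",h,np.degrees(h[2]),f.round(1).tolist())
for p in [(.3,.0,0),(.35,.2,0)]:print(p,proj(c,p))
E
```

```text
Traceback (most recent call last):
  File "h.py", line 26, in fit
    r=least_squares(f,x0,loss='soft_l1'); return r.x,r.fun.reshape(-1,2)
  File "h.py", line 25, in f
    return np.concatenate([proj(c,w)-p for w,p in zip(W,pix)])
                           ~~~~^^^^^
  File "h.py", line 17, in proj
    s=np.array([p[0]/-p[2],-p[1]/-p[2]]); s=s*(1+k1*(s@s))
                ~^^^
IndexError: invalid index to scalar variable.
```

Run:
```python
from h import *
for t in ["top0","scene0","wrist0"]: print(load(t)["rotation"])
```

```text
[ 11.91147237  -0.18745665 -87.76215272]
[ 4.39817502e+01 -1.70597369e-02  5.13293621e+01]
[-1.62634625e+01 -1.93615788e-02  7.52816466e+01]
```

```bash
sed -i 's/np.array(c\["rotation"\])/RR(c)/g' h.py
cat >> h.py <<'E'
from scipy.spatial.transform import Rotation as Rt
def RR(c): return Rt.from_euler('xyz',np.array(c["rotation"]),degrees=True).as_matrix()
E
cat > f1.py <<'E'
from h import *
c=load("top0")
def px(l,ox,oy): return [(a/6.25-.42+ox,b/6.25-.42+oy) for a,b in l]
x,f=fit(c,[(-80,100,6),(-80,-100,6),(-40,100,55),(-40,-100,55),(87,100,55),(87,-100,55)],
 px([(63,425),(462,508),(60,318),(472,405),(128,70),(532,152)],140,120),[.45,.12,-.2])
print("hood",x,np.degrees(x[2]),f.round(1).tolist())
print("bay tab",tr(x,(-68,48,36)),tr(x,(-68,-48,36)))
for u in px([(150,408)],140,120): print("tab seen",atz(c,*u,.046))
h,f=fit(c,[(85,50,20),(85,-50,20),(-93,50,20),(-93,-50,20),(-38,29,41),(62,-29,41),(-59,11,60),(-59,-11,60)],
 px([(335,112),(540,145),(275,462),(482,497),(337,358),(491,180),(376,390),(425,405)],250,140),[.4,-.1,-.2])
print("holder",h,np.degrees(h[2]),f.round(1).tolist())
E
python3 f1.py
```

```text
hood [ 0.60556195  0.23158053 -0.17114718] -9.806011153355472 [[-0.7, 0.0], [0.5, 0.5], [-0.7, 0.2], [0.5, 0.3], [-0.4, -0.7], [0.8, -0.5]]
bay tab [0.54673044 0.29046053 0.036     ] [0.53038041 0.19586308 0.036     ]
tab seen [0.54475877 0.29138851 0.046     ]
holder [ 0.56238678 -0.14965409 -0.14938124] -8.558914620860723 [[-0.3, -0.9], [-0.2, -0.0], [-0.7, 0.8], [0.1, 1.5], [0.5, -0.9], [0.8, -1.6], [0.1, 0.9], [-0.1, -0.0]]
```

Call:
apply_moves:
  targets: [6.1,-3.9,-0.6,0,0,0.8,1,6.1,-3.9,-0.6,0,0,0.8,1,6.1,-3.9,-0.6,0,0,0.8,1,6.1,-3.9,-0.6,0,0,0.8,1,6.1,-3.9,-0.6,0,0,0.8,1]
  newtons: 80

```text
time: 2.0
ee_pos: [0.3254, 0.4126, 0.213]
tcp_rot: [-180.0, 0.0, 169.9]
wrist_force: [-0.8, 0.4, -0.0]
opening: 0.0853
```

Call:
apply_moves:
  targets: [6.1,-3.9,-0.6,0,0,0,1,6.1,-3.9,-0.6,0,0,0,1,6.1,-3.9,-0.6,0,0,0,1,6.1,-3.9,-0.6,0,0,0,1,6.1,-3.9,-0.6,0,0,0,1]

```text
time: 2.5
ee_pos: [0.5085, 0.2952, 0.1943]
tcp_rot: [-179.9, -0.0, 169.9]
wrist_force: [-0.3, 0.8, 0.2]
opening: 0.0857
```

Run:
```python
from h import *
o=bot.get_obs(); print(o["time"],o["ee_pos"],o["tcp_rot"])
c=cap("wrist","w1"); cv2.imwrite("pics/w1b.png",cv2.resize(cv2.imread("pics/w1.png"),(800,600),interpolation=cv2.INTER_CUBIC))
c0=load("top0")
for n,(u,v) in dict(pinkR=(278,440),pinkRtop=(278,405),pinkRl=(258,473),drv=(415,360),vial=(427,183),flask=(158,262)).items(): print(n,atz(c0,u*.64,v*.64,0).round(3))
```

```text
2.5 [0.50851231 0.29523999 0.19429744] [-1.79945629e+02 -3.51234717e-03  1.69900824e+02]
pinkR [0.272 0.237 0.   ]
pinkRtop [0.336 0.242 0.   ]
pinkRl [0.211 0.27  0.   ]
drv [ 0.43  -0.009  0.   ]
vial [ 0.785 -0.021  0.   ]
flask [0.601 0.498 0.   ]
```

View pics/w1b.png

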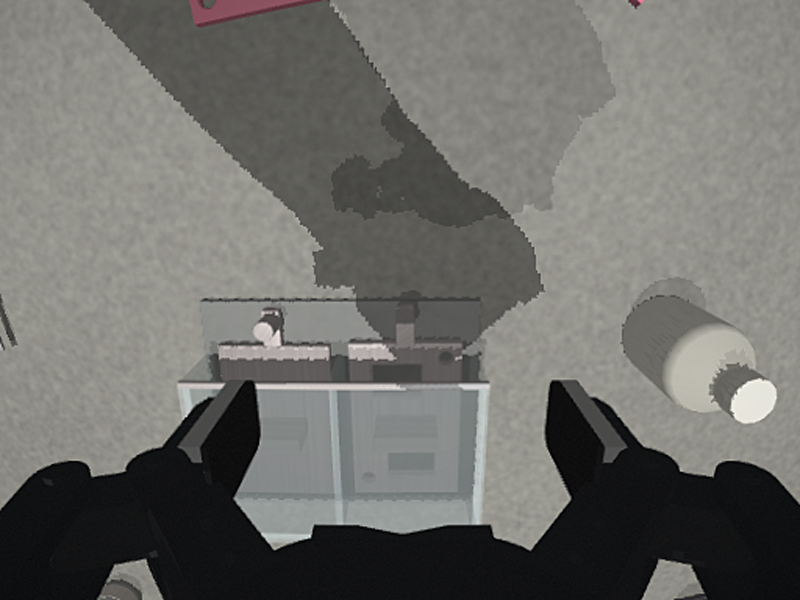

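Run:
```python
import cv2
im=cv2.imread("pics/w1.png"); cv2.imwrite("pics/w1c.png",cv2.resize(im[180:270,200:320],(800,600),interpolation=cv2.INTER_CUBIC))
```

```text
(no output)
```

View pics/w1c.png

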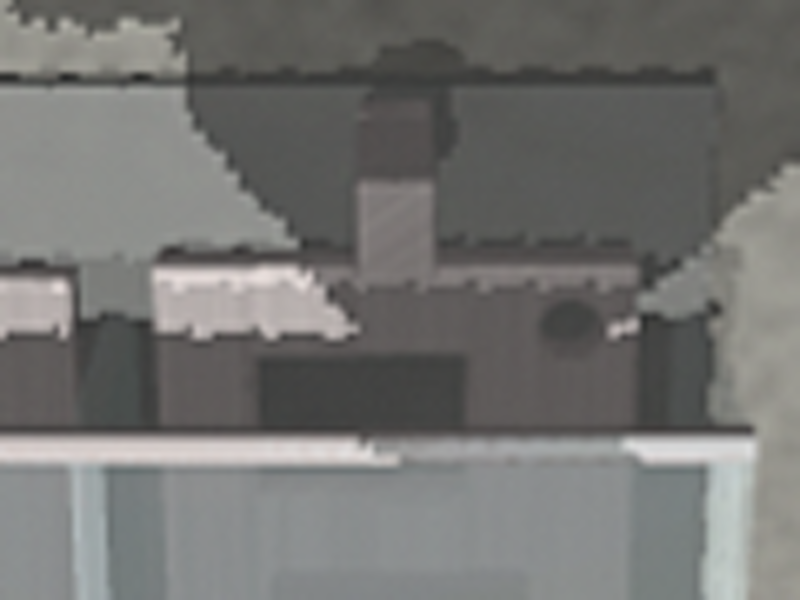

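```bash
cat > f2.py <<'E'
from h import *
c=load("w1")
s=800/120
def px(l): return [(a/s-.425+200,b/s-.425+180) for a,b in l]
x,f=fit(c,[(-76,6,46),(-76,-6,46),(-38,29,14),(-50,-40,14),(-50,40,14)],px([(436,180),(358,180),(570,325),(155,285),(640,285)]),[.61,.28,-.17])
print("cover",x,np.degrees(x[2]),f.round(2).tolist())
print("tab",tr(x,(-68,0,36)))
x,f=fit(c,[(-80,100,6),(-80,-100,6),(-40,100,55),(-40,-100,55)],[(479*.64,298.5*.64),(202*.64,299*.64),(489*.64,383*.64),(179*.64,381.5*.64)],[.6,.23,-.17])
print("hood",x,np.degrees(x[2]),f.round(2).tolist(), tr(x,(0,48,0)))
E
python3 f2.py
```

```text
cover [ 0.61341041  0.28007436 -0.15640332] -8.96124989948058 [[0.07, 0.44], [-0.49, 0.66], [0.42, 1.18], [0.06, -1.76], [-0.02, -3.11]]
tab [0.54624043 0.29066648 0.036     ]
hood [ 0.60530427  0.23348831 -0.17517237] -10.036637496129705 [[1.44, 0.72], [-1.56, 0.56], [0.76, -0.55], [-0.85, -0.28]] [0.6136696  0.28075374 0.        ]
```

Call:
apply_moves:
  targets: [1.25,-0.15,-1.0,0,0,0,0.7,1.25,-0.15,-2.5,0,0,0,0.7,1.25,-0.15,-4.0,0,0,0,0.7,1.25,-0.15,-5.2,0,0,0,0.7,1.25,-0.15,-5.85,0,0,0,0.7]

```text
time: 3.05
ee_pos: [0.541, 0.2932, 0.0161]
tcp_rot: [-179.9, -0.2, 170.1]
wrist_force: [-0.2, 0.1, -1.2]
opening: 0.0598
```

Run:
```python
from h import *
c=cap("wrist","w2"); cv2.imwrite("pics/w2b.png",cv2.resize(cv2.imread("pics/w2.png"),(800,600),interpolation=cv2.INTER_CUBIC))
```

```text
(no output)
```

View pics/w2b.png

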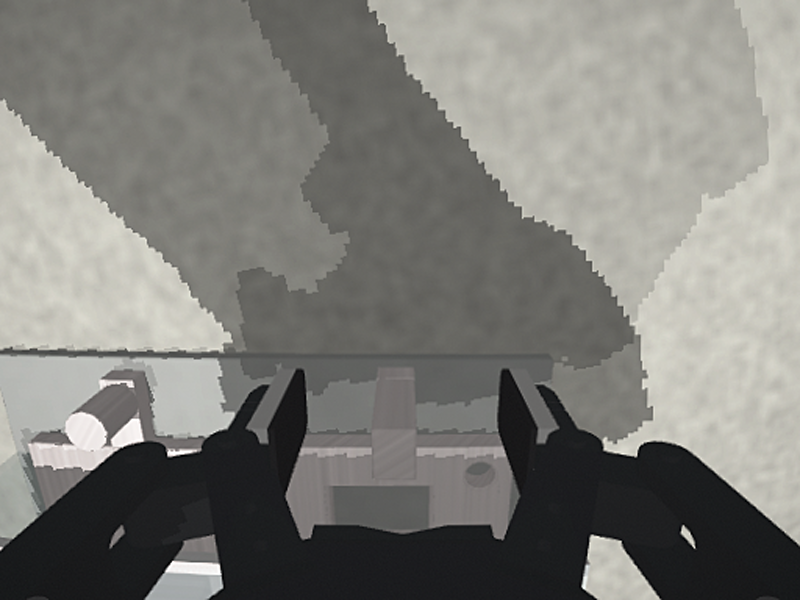

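Call:
apply_moves:
  targets: [0,0,0,0,0,0,0.4,0,0,0,0,0,0,0,0,0,0,0,0,0,0,0,0,0,0,0,0,0,0,0,0,0,0,0,0]
  newtons: 80

```text
time: 3.6
ee_pos: [0.5441, 0.2941, 0.022]
tcp_rot: [179.9, 0.1, 170.1]
wrist_force: [-1.7, 0.1, 7.2]
opening: 0.0103
```

Call:
apply_moves:
  targets: [0,0,0,0,0,0,0,0,0,0,0,0,0,0,0,0,0,0,0,0,0]

```text
time: 3.9
ee_pos: [0.5441, 0.2941, 0.0221]
tcp_rot: [179.9, 0.1, 170.1]
wrist_force: [-0.8, 0.3, 7.4]
opening: 0.0102
```

Run:
```python
from h import *
c=cap("wrist","w3"); cv2.imwrite("pics/w3b.png",cv2.resize(cv2.imread("pics/w3.png")[200:384,140:385],(800,600),interpolation=cv2.INTER_CUBIC))
c=cap("scene","s3"); cv2.imwrite("pics/s3b.png",cv2.resize(cv2.imread("pics/s3.png")[110:230,260:420],(800,600),interpolation=cv2.INTER_CUBIC))
print(bot.get_obs())
```

```text
{'time': 4.0, 'q': array([ 2.83894260e+01,  1.51422428e+01, -1.51944719e+00,  7.31484382e+01,
        8.18162304e-03,  3.82972740e+01]), 'qd': array([-0.03049467,  0.04661426,  0.04812487,  0.05889223, -0.06092269,
       -0.04030134]), 'joint_efforts': array([-4.08568354e-01, -5.85171926e+01,  4.30536890e+01, -4.92812879e-01,
       -6.70695235e-02,  6.91463618e-03]), 'ee_pos': array([0.54412227, 0.29412231, 0.02205059]), 'tcp_rot': array([1.79875907e+02, 1.43941935e-01, 1.70092010e+02]), 'wrist_force': array([-0.9001956,  0.5658189,  6.3742047]), 'torque': array([-0.10717606,  0.24769336, -0.05790961]), 'opening': 0.01026683506664046}
```

View pics/w3b.png

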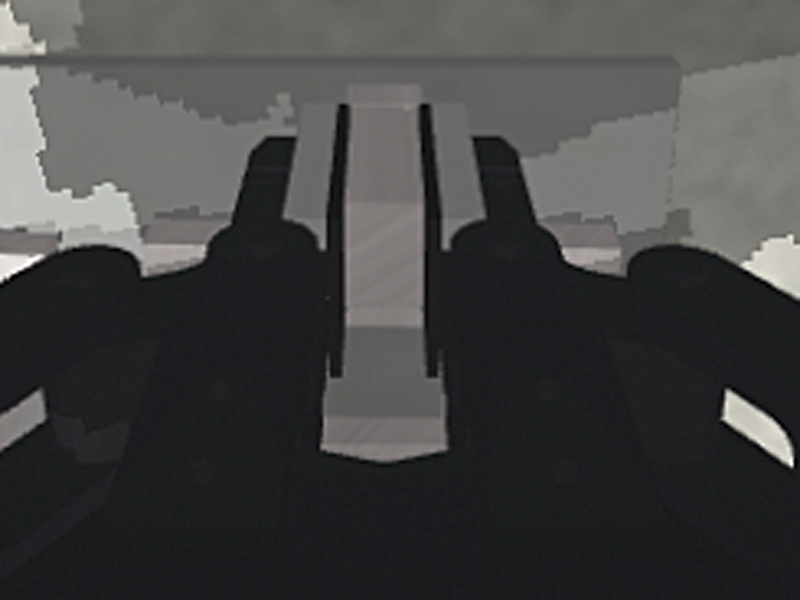

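View pics/s3b.png

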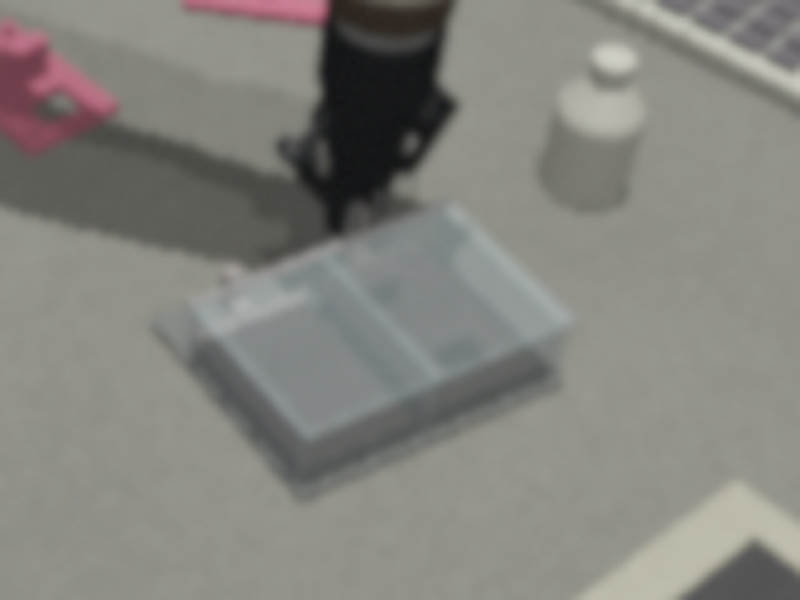

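Call:
apply_moves:
  targets: [0,0,0.1,0,0,0,0,0,0,0.11,0,0,0,0,-0.2,0.035,0.11,0,0,0,0,-0.5,0.087,0.11,0,0,0,0,-1.0,0.175,0.11,0,0,0,0]

```text
time: 4.5
ee_pos: [0.5126, 0.2986, 0.0228]
tcp_rot: [-180.0, -0.0, 170.1]
wrist_force: [-0.7, 0.3, -2.1]
opening: 0.0101
```

Call:
apply_moves:
  targets: [-0.7,0.123,0,0,0,0,0,-1.4,0.246,0,0,0,0,0,-2.1,0.37,0,0,0,0,0,-2.8,0.494,0,0,0,0,0,-3.5,0.617,0.05,0,0,0,0]

```text
time: 5.0
ee_pos: [0.4064, 0.3171, 0.0242]
tcp_rot: [-180.0, -0.0, 170.1]
wrist_force: [-1.0, -0.2, -3.2]
opening: 0.0097
```

Call:
apply_moves:
  targets: [-0.5,0.088,0,0,0,0,0,-1.0,0.176,0,0,0,0,0,-1.3,0.229,0,0,0,0,0,-1.45,0.255,0,0,0,0,0,-1.45,0.255,0,0,0,0,0]

```text
time: 5.5
ee_pos: [0.3645, 0.3251, 0.0246]
tcp_rot: [180.0, 0.0, 170.1]
wrist_force: [0.1, -0.0, -1.9]
opening: 0.0106
```

Run:
```python
from h import *
c=cap("wrist","w4"); cv2.imwrite("pics/w4b.png",cv2.resize(cv2.imread("pics/w4.png"),(800,600),interpolation=cv2.INTER_CUBIC))
c=cap("top","t4"); cv2.imwrite("pics/t4b.png",cv2.resize(cv2.imread("pics/t4.png")[110:260,100:300],(800,600),interpolation=cv2.INTER_CUBIC))
o=bot.get_obs();print(o["ee_pos"],o["wrist_force"],o["torque"])
```

```text
[0.36509189 0.32491407 0.02460764] [-0.26818796 -0.21069818 -1.36393381] [-0.02615257  0.13452297 -0.0398409 ]
```

View pics/w4b.png

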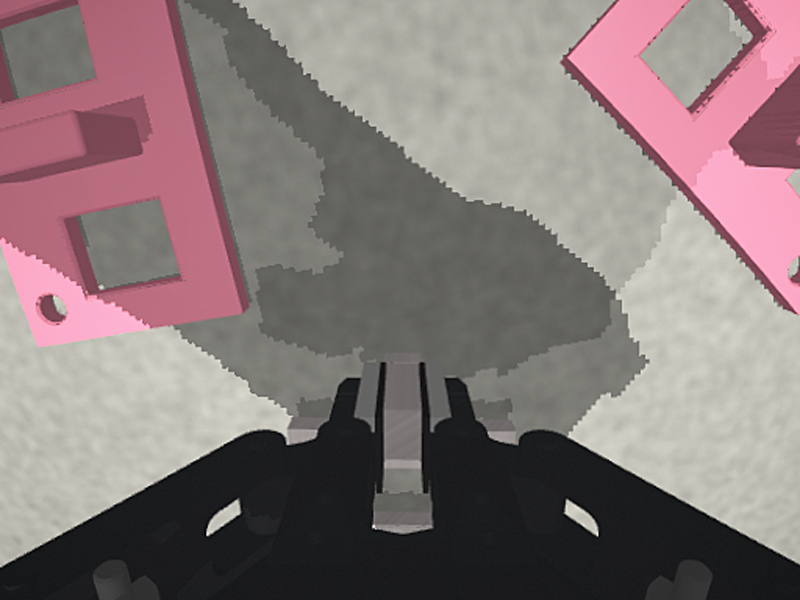

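View pics/t4b.png

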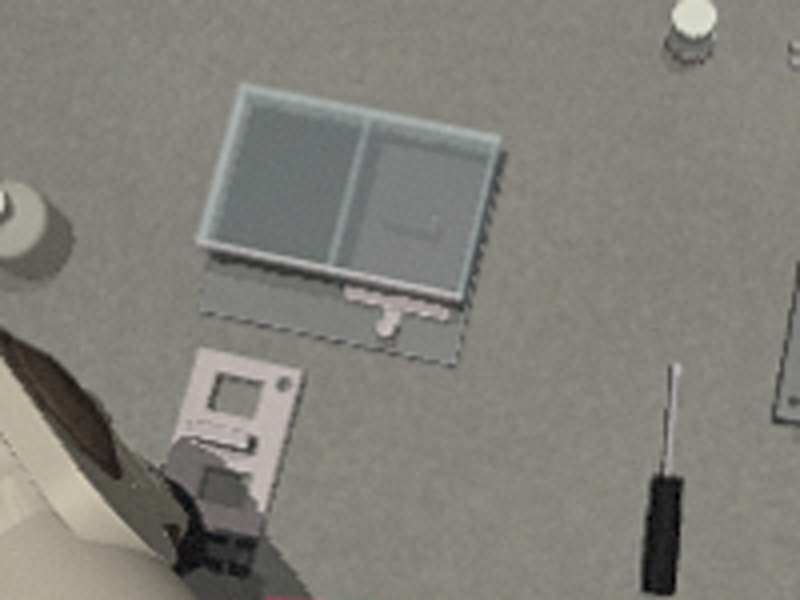

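Call:
apply_moves:
  targets: [0,0,-0.08,0,0,0,0,0,0,-0.16,0,0,0,0,0,0,-0.22,0,0,0,0,0,0,-0.27,0,0,0,0,0,0,-0.28,0,0,0,0]

```text
time: 6.1
ee_pos: [0.3648, 0.3248, 0.0161]
tcp_rot: [-180.0, 0.0, 170.1]
wrist_force: [-0.9, -0.9, -0.2]
opening: 0.0102
```

Call:
apply_moves:
  targets: [0,0,-0.03,0,0,0,0,0,0,-0.03,0,0,0,0,0,0,-0.03,0,0,0,0.45,0,0,-0.03,0,0,0,0.45,0,0,-0.03,0,0,0,0.45]

```text
time: 6.6
ee_pos: [0.3648, 0.325, 0.0153]
tcp_rot: [180.0, 0.0, 170.1]
wrist_force: [0.4, 0.4, -0.5]
opening: 0.0386
```

Call:
apply_moves:
  targets: [0,0,1.5,0,0,0,0.45,0,0,3.0,0,0,0,0.7,0.9,-0.15,4.5,0,0,-1.4,0.9,1.8,-0.3,5.3,0,0,-2.8,0.9,2.6,-0.45,5.3,0,0,-4.2,0.9]

```text
time: 7.1
ee_pos: [0.4451, 0.3122, 0.1789]
tcp_rot: [179.6, 0.1, 144.6]
wrist_force: [0.8, 1.3, -0.0]
opening: 0.0768
```

Call:
apply_moves:
  targets: [0,0,0,0,0,-1.4,0.9,0,0,0,0,0,-2.8,0.9,0,0,0,0,0,-4.2,0.9,0,0,0,0,0,-5.6,0.9,0,0,0,0,0,-7.0,0.9]

```text
time: 7.6
ee_pos: [0.4428, 0.3114, 0.1741]
tcp_rot: [-180.0, 0.0, 102.5]
wrist_force: [0.3, -0.5, -1.1]
opening: 0.0771
```

Call:
apply_moves:
  targets: [0,0,0,0,0,-1.4,0.9,0,0,0,0,0,-2.8,0.9,0,0,0,0,0,-3.8,0.9,0,0,0,0,0,-3.8,0.9]

```text
time: 8.0
ee_pos: [0.4427, 0.3114, 0.1742]
tcp_rot: [-180.0, 0.0, 80.0]
wrist_force: [0.4, 0.4, 0.3]
opening: 0.0766
```

Run:
```python
from h import *
o=bot.get_obs();print(o["ee_pos"],o["tcp_rot"])
c=cap("wrist","w5"); cv2.imwrite("pics/w5b.png",cv2.resize(cv2.imread("pics/w5.png"),(800,600),interpolation=cv2.INTER_CUBIC))
c=cap("top","t5"); cv2.imwrite("pics/t5b.png",cv2.resize(cv2.imread("pics/t5.png")[110:260,100:300],(800,600),interpolation=cv2.INTER_CUBIC))
```

```text
[0.44272858 0.31138569 0.17418651] [-1.79998153e+02  2.44283615e-03  8.00028747e+01]
```

View pics/w5b.png

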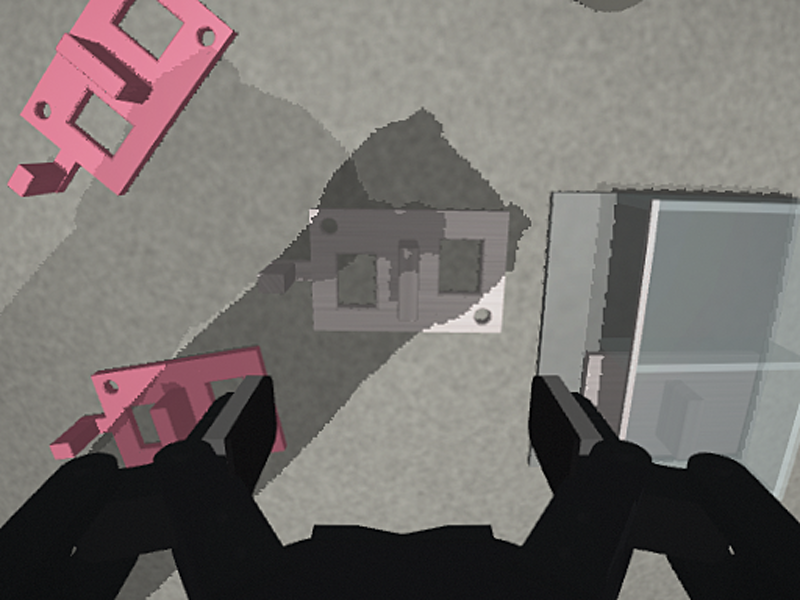

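View pics/t5b.png

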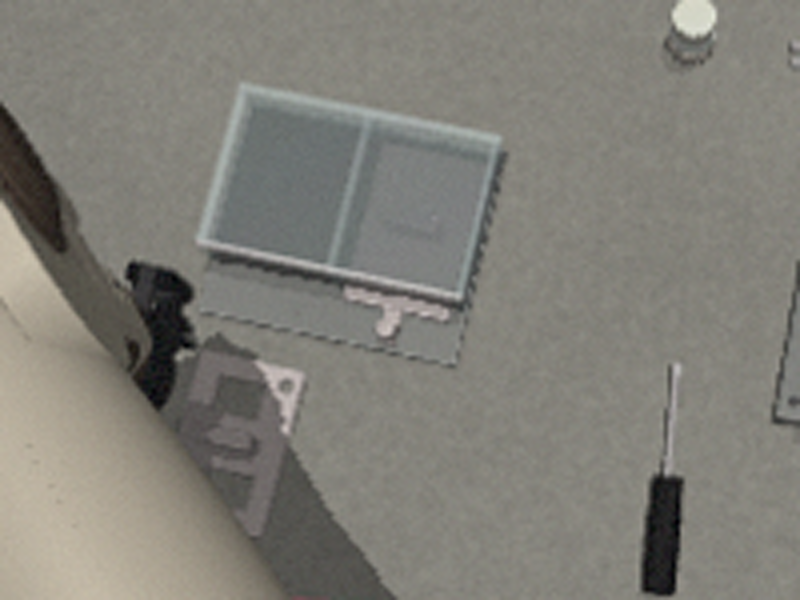

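Run:
```python
import cv2
im=cv2.imread("pics/w5.png"); cv2.imwrite("pics/w5c.png",cv2.resize(im[115:223,160:352],(800,450),interpolation=cv2.INTER_CUBIC))
```

```text
(no output)
```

View pics/w5c.png

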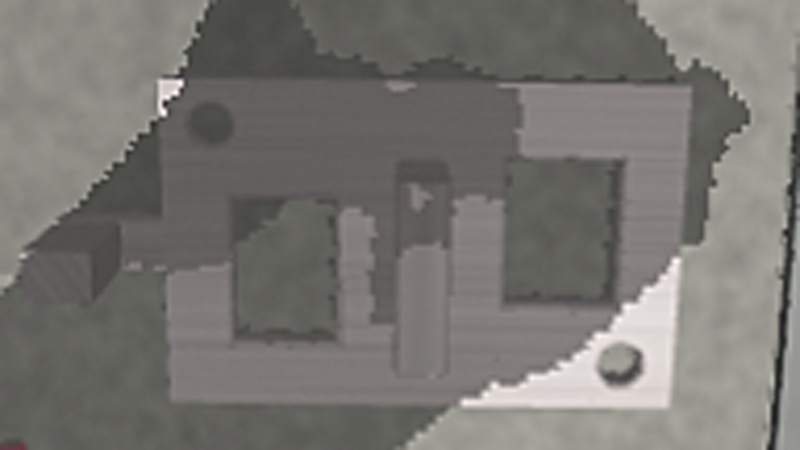

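```bash
cat > f3.py <<'E'
from h import *
c=load("w5")
s=800/192
def px(l): return [(a/s-.38+160,b/s-.38+115) for a,b in l]
x,f=fit(c,[(-50,40,8),(75,40,8),(75,-40,8),(-50,-40,8),(-38,29,8),(62,-29,8),(6,-22,40),(18,-22,40)],px([(158,78),(692,86),(671,408),(171,402),(210,123),(620,362),(397,377),(448,377)]),[.43,.31,-.17])
print("cover",x,np.degrees(x[2]),f.round(2).tolist())
print("bar",tr(x,(12,0,30)),"tab",tr(x,(-68,0,30)))
E
python3 f3.py
```

```text
cover [ 0.43384172  0.31204802 -0.18609494] -10.662454758659468 [[0.32, 0.16], [-0.04, -0.19], [-0.37, -0.5], [0.2, -0.41], [0.36, 0.67], [0.14, 0.44], [-0.67, -0.18], [-0.0, -0.03]]
bar [0.44563454 0.30982775 0.03      ] tab [0.3670158  0.32462956 0.03      ]
```

Call:
apply_moves:
  targets: [0.07,-0.04,-1.2,0,0,-0.1,0.7,0.07,-0.04,-2.6,0,0,-0.1,0.7,0.07,-0.04,-4.0,0,0,-0.1,0.6,0.07,-0.04,-5.0,0,0,-0.1,0.6,0.07,-0.04,-5.3,0,0,-0.1,0.5]

```text
time: 8.6
ee_pos: [0.443, 0.3089, 0.0117]
tcp_rot: [-179.8, 0.2, 79.6]
wrist_force: [-0.9, -0.4, 0.4]
opening: 0.043
```

Call:
apply_moves:
  targets: [0,0,0,0,0,0,0.3,0,0,0,0,0,0,0,0,0,0,0,0,0,0,0,0,0,0,0,0,0,0,0,0,0,0,0,0]
  newtons: 80

```text
time: 9.1
ee_pos: [0.4459, 0.3109, 0.0174]
tcp_rot: [179.9, -0.1, 79.5]
wrist_force: [-0.4, -0.7, 6.8]
opening: 0.0103
```

Run:
```python
from h import *
o=bot.get_obs();print(o["time"],o["ee_pos"],o["tcp_rot"],o["wrist_force"],o["torque"],o["opening"])
c=cap("wrist","w6"); cv2.imwrite("pics/w6b.png",cv2.resize(cv2.imread("pics/w6.png"),(800,600),interpolation=cv2.INTER_CUBIC))
```

```text
9.1 [0.44586737 0.31092852 0.01739005] [ 1.79864721e+02 -1.38584728e-01  7.94993932e+01] [-0.3806569  -0.72566849  6.80735449] [-0.08504163  0.220085   -0.0399372 ] 0.010325834268194015
```

View pics/w6b.png

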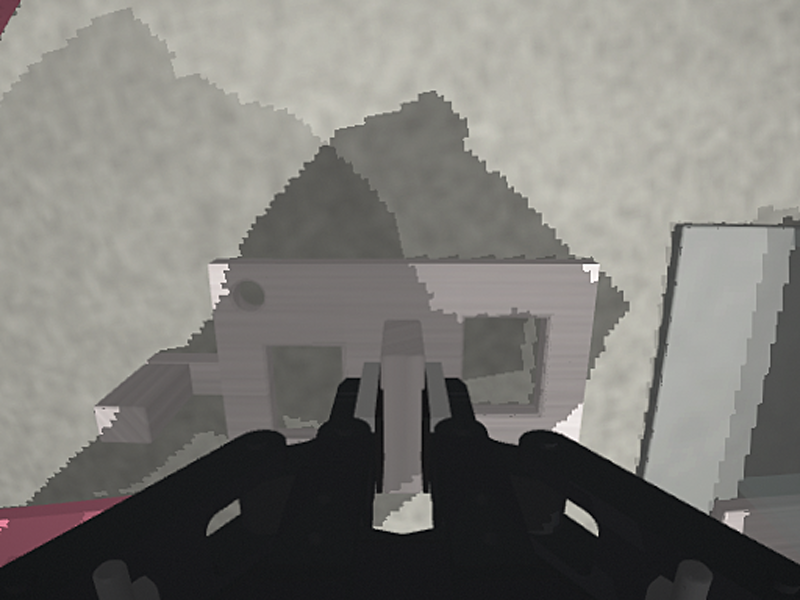

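Call:
apply_moves:
  targets: [0,0,0.2,0,0,0,0,0,0,0.8,0,0,0,0,0,0,1.8,0,0,0,0,0,0,2.9,0,0,0,0,0.1,-0.5,4.0,0,0,0,0]

```text
time: 9.65
ee_pos: [0.4474, 0.2958, 0.1368]
tcp_rot: [-180.0, -0.0, 79.6]
wrist_force: [0.2, -1.2, -1.8]
opening: 0.0105
```

Call:
apply_moves:
  targets: [0.2,-1.1,0.9,0,0,0,0,0.5,-2.2,1.8,0,0,0,0,0.8,-3.3,2.1,0,0,0.1,0,1.1,-4.4,2.1,0,0,0.2,0,1.4,-5.5,2.1,0,0,0.3,0]

```text
time: 10.15
ee_pos: [0.4901, 0.1289, 0.1994]
tcp_rot: [179.9, -0.0, 81.3]
wrist_force: [1.0, -0.2, -1.3]
opening: 0.0104
```

Call:
apply_moves:
  targets: [0.3,-1.2,0,0,0,0,0,0.6,-2.4,0,0,0,0,0,0.9,-3.6,0,0,0,0,0,1.2,-4.8,0,0,0,0,0,1.5,-6.0,0,0,0,0,0]

```text
time: 10.65
ee_pos: [0.5349, -0.0514, 0.1989]
tcp_rot: [180.0, -0.0, 81.3]
wrist_force: [1.3, 0.9, -1.5]
opening: 0.0102
```

Call:
apply_moves:
  targets: [0.3,-1.2,0,0,0,0,0,0.6,-2.4,0,0,0,0,0,0.8,-3.6,0,0,0,0,0,0.8,-4.8,0,0,0,0,0,0.8,-6.0,0,0,0,0,0]

```text
time: 11.15
ee_pos: [0.5586, -0.2313, 0.1986]
tcp_rot: [180.0, -0.0, 81.3]
wrist_force: [0.1, 0.8, -1.8]
opening: 0.0103
```

Run:
```python
from h import *
o=bot.get_obs();print(o["time"],o["ee_pos"],o["tcp_rot"],o["wrist_force"],o["torque"],o["opening"])
c=cap("wrist","w7"); cv2.imwrite("pics/w7b.png",cv2.resize(cv2.imread("pics/w7.png"),(800,600),interpolation=cv2.INTER_CUBIC))
```

```text
11.15 [ 0.55864472 -0.23130043  0.19861334] [ 1.79997500e+02 -9.64854163e-04  8.12987020e+01] [ 0.05863862  0.78153197 -1.75657515] [-0.00356508 -0.08080265 -0.01961453] 0.010261949375813125
```

View pics/w7b.png

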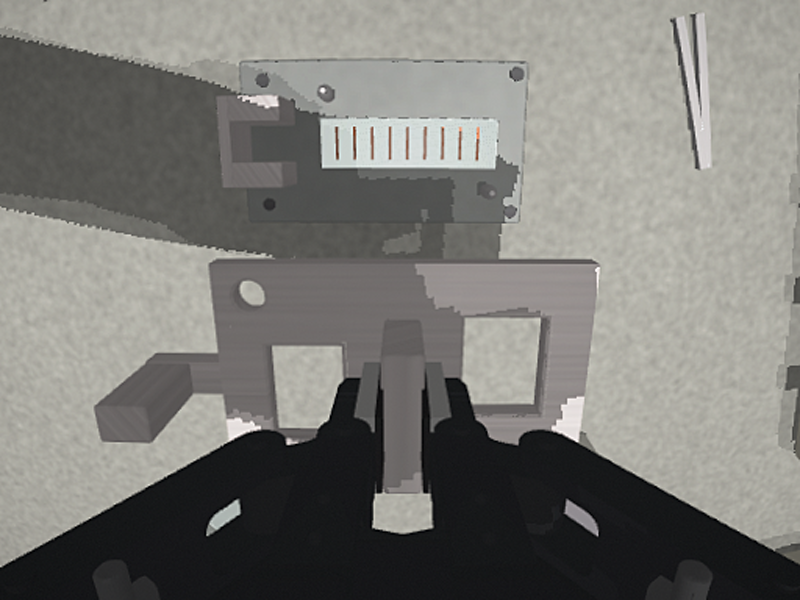

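Run:
```python
import cv2
im=cv2.imread("pics/w7.png"); cv2.imwrite("pics/w7h.png",cv2.resize(im[30:150,130:345],(800,447),interpolation=cv2.INTER_CUBIC))
cv2.imwrite("pics/w7p.png",cv2.resize(im[155:295,50:400],(800,320),interpolation=cv2.INTER_CUBIC))
```

```text
(no output)
```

View pics/w7h.png

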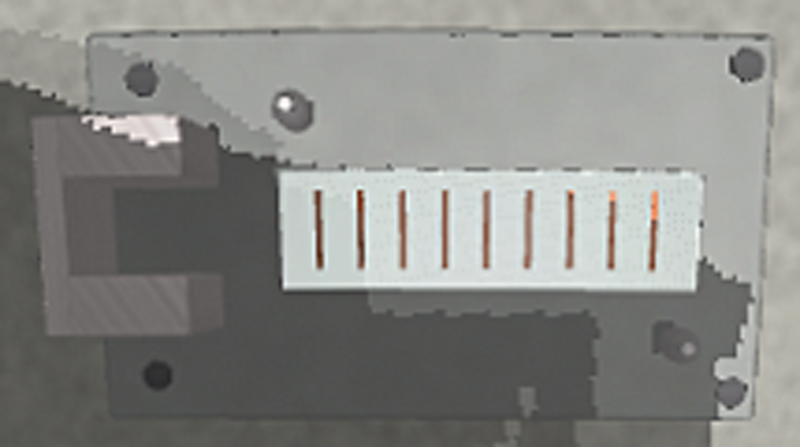

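View pics/w7p.png

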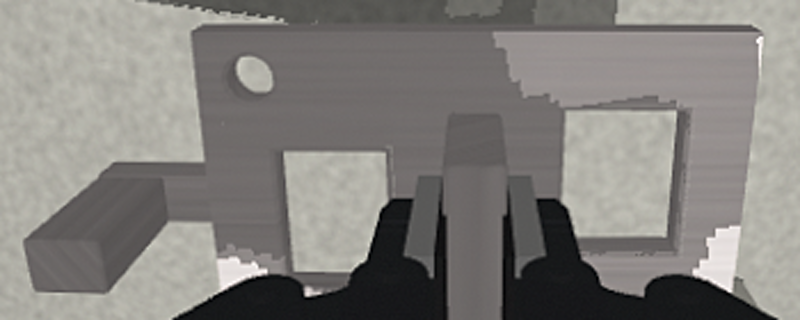

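```bash
cat > f4.py <<'E'
from h import *
c=load("w7")
def px(l,s,o): return np.array([((a+.5)/s-.5+o[0],(b+.5)/s-.5+o[1]) for a,b in l])
hm=[(85,50,20),(85,-50,20),(-93,50,20),(-93,-50,20),(-38,29,41),(62,-29,41),(-59,11,60),(-59,-11,60)]
hp=px([(773,38),(754,417),(88,36),(108,416),(287,101),(686,348),(180,175),(187,275)],800/215,(130,30))
h,f=fit(c,hm,hp,[.56,-.15,-.15]); print("holder",h,np.degrees(h[2]),f.round(2).tolist())
zb=float(0.1986-.0174)
pm=[(-50,40,8),(75,40,8),(-38,29,8),(6,22,40),(18,22,40),(-76,6,40),(-60,6,40),(-60,-6,40),(-76,-6,40)]
pp=px([(196,33),(757,33),(251,76),(445,165),(507,165),(24,240),(103,240),(109,291),(35,292)],800/350,(50,155))
p,f=fit(c,np.array(pm)+[0,0,zb*1e3],pp,[.54,-.23,-.15]); print("cover",p,np.degrees(p[2]),f.round(2).tolist())
# full 6dof
P=np.array(pm)*1e-3
def g(x): 
    W=Rt.from_euler('xyz',x[3:]).apply(P)+x[:3]
    return np.concatenate([proj(c,w)-q for w,q in zip(W,pp)])
r=least_squares(g,[p[0],p[1],zb,0,0,p[2]],loss='soft_l1'); print("6dof",r.x[:3],np.degrees(r.x[3:]),r.fun.round(2))
ee=np.array([.5586,-.2313]); d=ee-p[:2]; R=np.array([[np.cos(p[2]),np.sin(p[2])],[-np.sin(p[2]),np.cos(p[2])]])
print("tcp in plate",R@d*1e3,"dyaw",np.degrees(h[2]-p[2]))
D=h[2]-p[2]; Rz=np.array([[np.cos(D),-np.sin(D)],[np.sin(D),np.cos(D)]])
t=h[:2]+Rz@d; print("tcp target",t)
E
python3 f4.py
```

```text
holder [ 0.56227467 -0.15128977 -0.15802866] -9.054375181064575 [[0.65, -1.17], [-0.36, 1.03], [-1.18, -1.1], [-0.04, 0.39], [-0.63, 0.72], [0.19, 0.01], [0.86, 0.28], [0.21, -0.36]]
cover [ 0.54647369 -0.23075836 -0.15328341] -8.782492296150028 [[-1.35, -0.67], [1.8, -0.26], [-0.21, 1.57], [-1.59, 0.29], [0.19, 0.34], [0.24, -1.1], [-0.59, -0.18], [1.1, 1.07], [0.53, -0.53]]
6dof [ 0.54607077 -0.23111363  0.18063075] [-0.41463265  0.84556065 -9.04869934] [-1.31 -0.48  0.1   0.27 -0.23  1.79 -0.67 -0.13  0.91 -0.12  0.1  -1.
 -0.32 -0.18  1.16  1.22  0.19 -0.25]
tcp in plate [12.06682981  1.31620601] dyaw -0.27188288491454743
tcp target [ 0.57439827 -0.15188894]
```

Call:
apply_moves:
  targets: [0.2,0.9,0,0,0,0,0,0.4,1.8,0,0,0,0,0,0.53,2.65,-1,0,0,-0.04,0,0.53,2.65,-2.2,0,0,-0.04,0,0.53,2.65,-3.3,0,0,-0.04,0]

```text
time: 11.7
ee_pos: [0.5748, -0.1494, 0.0985]
tcp_rot: [180.0, 0.0, 81.1]
wrist_force: [0.1, 0.4, -2.4]
opening: 0.0108
```

Call:
apply_moves:
  targets: [0,0,-0.2,0,0,0,0,0,0,-0.4,0,0,0,0,0,0,-0.4,0,0,0,0]

```text
time: 12.0
ee_pos: [0.5751, -0.1506, 0.0884]
tcp_rot: [179.9, 0.0, 81.0]
wrist_force: [0.4, 0.6, -2.2]
opening: 0.0105
```

Run:
```python
from h import *
o=bot.get_obs();print(o["time"],o["ee_pos"],o["tcp_rot"],o["wrist_force"],o["torque"],o["opening"])
c=cap("wrist","w8"); cv2.imwrite("pics/w8b.png",cv2.resize(cv2.imread("pics/w8.png")[130:310,40:410],(800,390),interpolation=cv2.INTER_CUBIC))
c=cap("top","t8"); cv2.imwrite("pics/t8b.png",cv2.resize(cv2.imread("pics/t8.png")[140:236,250:378],(800,600),interpolation=cv2.INTER_CUBIC))
c=cap("scene","s8"); cv2.imwrite("pics/s8b.png",cv2.resize(cv2.imread("pics/s8.png")[150:290,160:320],(700,612),interpolation=cv2.INTER_CUBIC))
```

```text
12.0 [ 0.57508649 -0.15061573  0.08836551] [1.79938944e+02 6.45850060e-03 8.10309681e+01] [ 0.36469822  0.60643965 -2.17191938] [ 0.00744162 -0.00588399 -0.02759716] 0.010473823152709187
```

View pics/w8b.png

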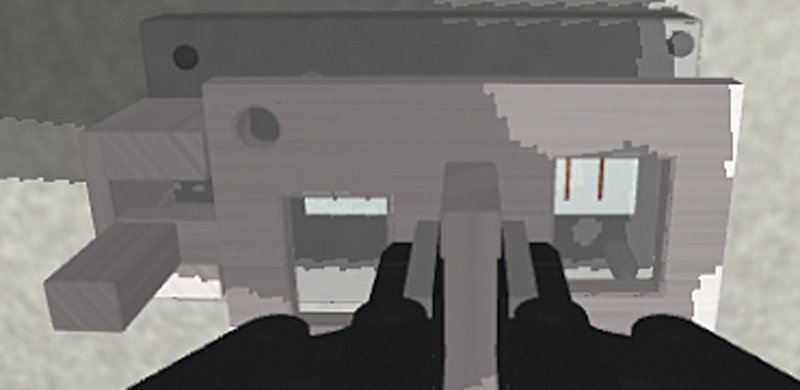

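View pics/t8b.png

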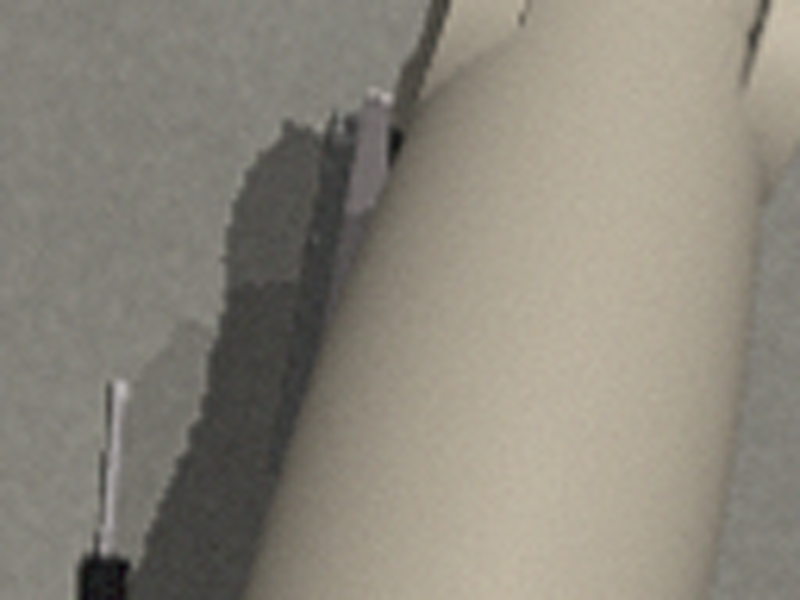

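View pics/s8b.png

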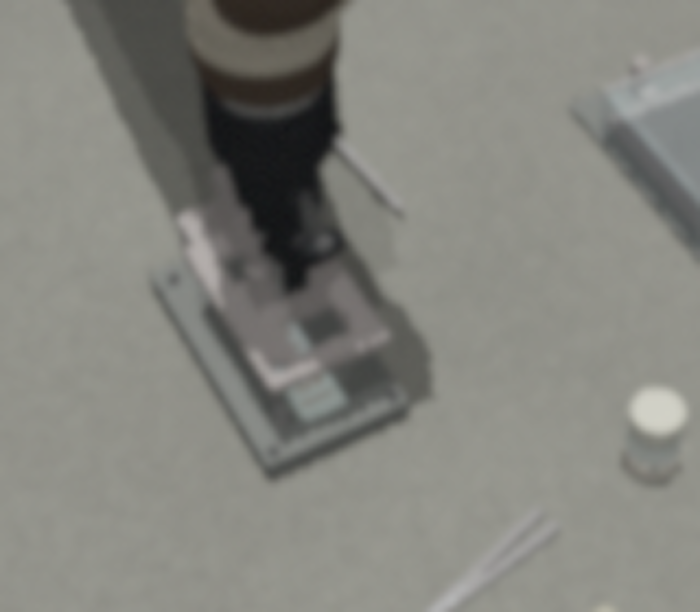

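Run:
```python
import cv2
im=cv2.imread("pics/w8.png"); cv2.imwrite("pics/w8c.png",cv2.resize(im[130:200,100:230],(800,431),interpolation=cv2.INTER_CUBIC))
cv2.imwrite("pics/w8d.png",cv2.resize(im[130:270,270:400],(557,600),interpolation=cv2.INTER_CUBIC))
from h import *
c=load("w8"); h=[.56227,-.15129,-.15803]
for m in [(85,50,20),(-93,50,20),(-38,29,41),(-38,29,20),(62,-29,41),(62,-29,20),(-59,11,60),(-59,18,60)]:
    q=proj(c,tr(h,m)); print(m,q.round(1),"w8b",((q-[40,130])*800/370).round(),"c",((q-[100,130])*6.154).round(),"d",((q-[270,130])*4.285).round())
```

```text
(85, 50, 20) [364.8 137.8] w8b [702.  17.] c [1629.   48.] d [406.  34.]
(-93, 50, 20) [103.2 138.1] w8b [137.  17.] c [19. 50.] d [-715.   35.]
(-38, 29, 41) [176.7 174.9] w8b [296.  97.] c [472. 276.] d [-400.  192.]
(-38, 29, 20) [184.2 167.9] w8b [312.  82.] c [518. 233.] d [-368.  162.]
(62, -29, 41) [330.1 258.3] w8b [627. 278.] c [1416.  790.] d [258. 550.]
(62, -29, 20) [324.  244.7] w8b [614. 248.] c [1378.  706.] d [231. 492.]
(-59, 11, 60) [135.9 212.3] w8b [207. 178.] c [221. 506.] d [-575.  353.]
(-59, 18, 60) [134.6 201. ] w8b [204. 153.] c [213. 437.] d [-580.  304.]
```

View pics/w8c.png

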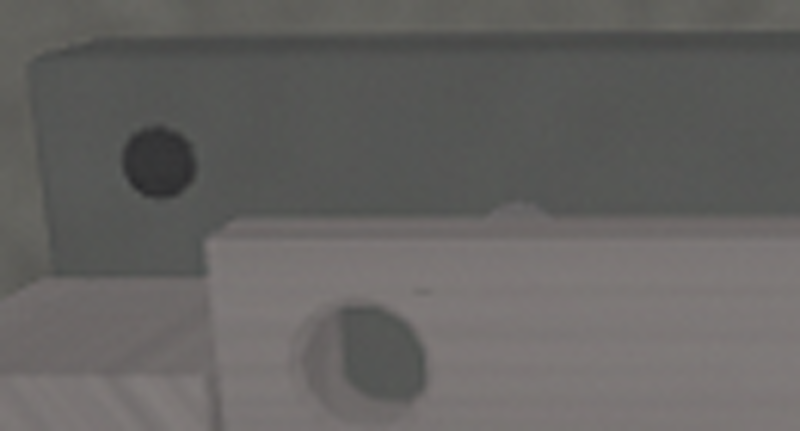

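View pics/w8d.png

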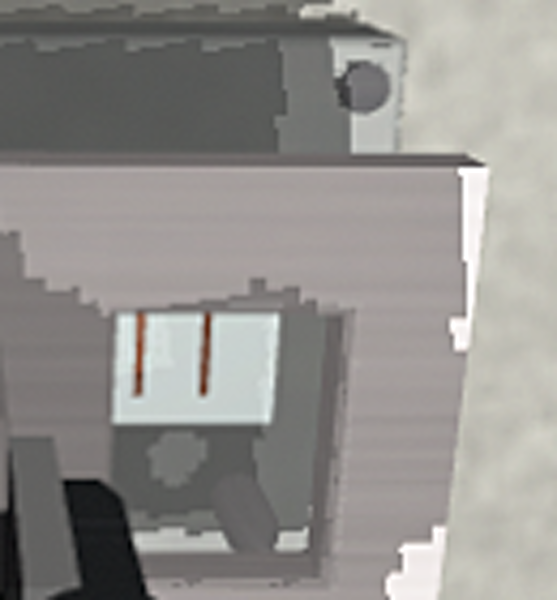

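```bash
cat > f5.py <<'E'
from h import *
c=load("w8")
def px(l,s,o): return [((a+.5)/s-.5+o[0],(b+.5)/s-.5+o[1]) for a,b in l]
zb=.07097
pm=[(-50,40,8),(-50,40,0),(-38,29,8),(75,40,8),(6,22,40),(18,22,40),(-76,6,40),(-60,6,40),(-60,-6,40),(-76,-6,40)]
sb=800/370; ob=(40,130)
pp=px([(208,238),(238,218),(362,365)],800/130,(100,130))+px([(488,166)],557/130,(270,130))+px([(444,212),(500,212),(45,282),(120,284),(125,330),(53,330)],sb,ob)
p,f=fit(c,np.array(pm)+[0,0,zb*1e3],pp,[.56,-.15,-.15]); print("cover",p,np.degrees(p[2]),f.round(2).tolist())
hm=[(85,50,20),(-93,50,20),(-93,50,0)]
hp=px([(402,40)],557/130,(270,130))+px([(33,62),(98,38)],800/130,(100,130))
h=[.56227,-.15129,-.15803]
print([ (proj(c,tr(h,m))-q).round(2).tolist() for m,q in zip(hm,hp)])
ee=np.array([.57509,-.15062]); d=ee-p[:2]; R=np.array([[np.cos(p[2]),np.sin(p[2])],[-np.sin(p[2]),np.cos(p[2])]])
print("tcp in plate",R@d*1e3,"err plate vs holder (holder frame)",R@(p[:2]-h[:2])*1e3,np.degrees(p[2]-h[2]))
E
python3 f5.py
```

```text
cover [ 0.56278585 -0.14999104 -0.15638094] -8.959968095639798 [[0.29, 0.45], [1.07, 0.46], [0.52, 0.83], [-1.22, 0.33], [-2.62, -0.53], [0.39, -0.53], [-0.41, -1.15], [-1.35, -1.22], [0.69, 1.06], [1.04, -0.04]]
[[1.33, -1.11], [-1.79, -1.59], [0.06, -0.98]]
tcp in plate [12.25195893  1.29501903] err plate vs holder (holder frame) [0.30725501 1.36344767] 0.09448394081260203
```

Call:
apply_moves:
  targets: [-0.015,-0.035,0,0,0,0,0,-0.015,-0.035,-0.2,0,0,0,0,-0.015,-0.035,-0.4,0,0,0,0,-0.015,-0.035,-0.5,0,0,0,0,-0.015,-0.035,-0.5,0,0,0,0]

```text
time: 12.65
ee_pos: [0.5738, -0.1512, 0.0713]
tcp_rot: [-179.9, -0.0, 81.0]
wrist_force: [0.1, 0.2, -2.4]
opening: 0.0106
```

Run:
```python
from h import *
o=bot.get_obs();print(o["time"],o["ee_pos"],o["tcp_rot"],o["wrist_force"],o["torque"],o["opening"])
c=cap("wrist","w9"); cv2.imwrite("pics/w9b.png",cv2.resize(cv2.imread("pics/w9.png")[130:310,40:410],(800,390),interpolation=cv2.INTER_CUBIC))
```

```text
12.65 [ 0.57376262 -0.15123764  0.07132866] [-1.79917764e+02 -8.87471702e-03  8.10474100e+01] [ 0.06144236  0.24409896 -2.37083911] [-0.00198992 -0.02959251  0.0003506 ] 0.010572307449638175
```

View pics/w9b.png

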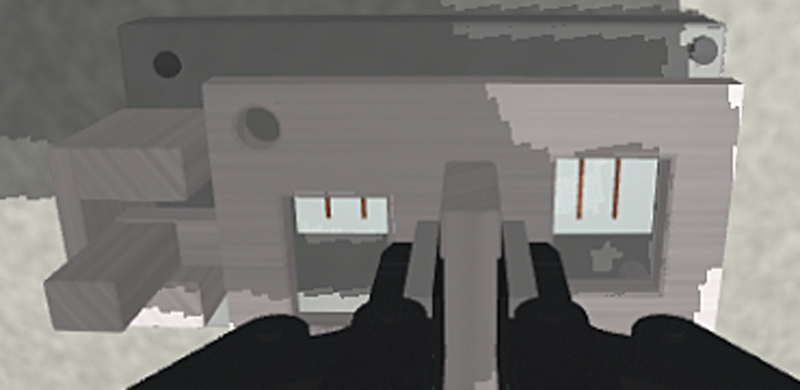

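Call:
apply_moves:
  targets: [0.013,-0.02,-0.15,0,0,0,0,0.013,-0.02,-0.3,0,0,0,0,0.013,-0.02,-0.45,0,0,0,0,0.013,-0.02,-0.57,0,0,0,0,0.013,-0.02,-0.65,0,0,0,0]

```text
time: 13.2
ee_pos: [0.5744, -0.1519, 0.0522]
tcp_rot: [-180.0, -0.0, 81.0]
wrist_force: [-0.5, 0.3, -2.4]
opening: 0.0107
```

Call:
apply_moves:
  targets: [0,0,-0.08,0,0,0,0,0,0,-0.16,0,0,0,0,0,0,-0.24,0,0,0,0,0,0,-0.3,0,0,0,0,0,0,-0.3,0,0,0,0]

```text
time: 13.7
ee_pos: [0.5745, -0.1519, 0.0435]
tcp_rot: [-180.0, -0.0, 81.0]
wrist_force: [0.5, -0.2, -2.0]
opening: 0.0108
```

Call:
apply_moves:
  targets: [0,0,-0.07,0,0,0,0,0,0,-0.14,0,0,0,0,0,0,-0.19,0,0,0,0,0,0,-0.21,0,0,0,0,0,0,-0.21,0,0,0,0]

```text
time: 14.2
ee_pos: [0.5746, -0.152, 0.0375]
tcp_rot: [180.0, -0.0, 81.0]
wrist_force: [0.7, -0.1, -2.1]
opening: 0.0102
```

Call:
apply_moves:
  targets: [0,0,-0.02,0,0,0,0,0,0,-0.04,0,0,0,0,0,0,-0.06,0,0,0,0,0,0,-0.06,0,0,0,0]

```text
time: 14.6
ee_pos: [0.5747, -0.152, 0.0374]
tcp_rot: [179.9, 0.0, 81.0]
wrist_force: [-5.1, 1.2, 11.6]
opening: 0.0105
```

Call:
apply_moves:
  targets: [0,0,0,0,0,0,0.12,0,0,0,0,0,0,0.2,0,0,0,0,0,0,0.35,0,0,0,0,0,0,0.4,0,0,0,0,0,0,0.4]

```text
time: 15.1
ee_pos: [0.5746, -0.152, 0.0355]
tcp_rot: [-180.0, 0.0, 81.0]
wrist_force: [-1.3, 1.0, 0.1]
opening: 0.0341
```

Run:
```python
from h import *
o=bot.get_obs();print(o["time"],o["ee_pos"],o["tcp_rot"],o["wrist_force"],o["torque"],o["opening"])
c=cap("wrist","w10"); cv2.imwrite("pics/w10b.png",cv2.resize(cv2.imread("pics/w10.png")[130:310,40:410],(800,390),interpolation=cv2.INTER_CUBIC))
```

```text
15.1 [ 0.57464399 -0.15195405  0.03551126] [-1.79992640e+02  3.50331998e-04  8.10494451e+01] [-1.33627509  1.01832918  0.11015837] [-0.02937331  0.01114713  0.00790749] 0.03412450250148864
```

View pics/w10b.png

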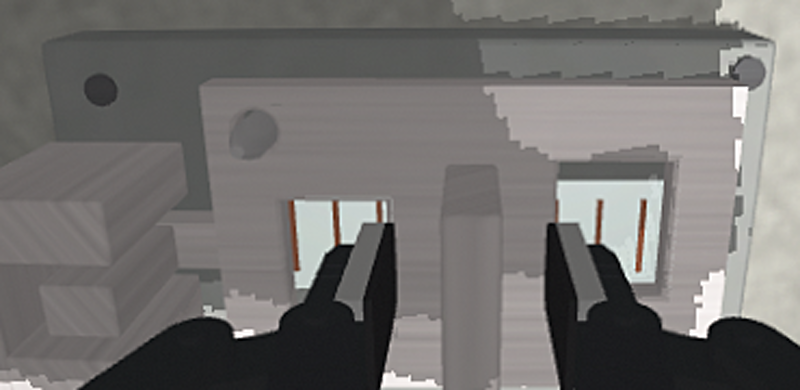

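Call:
apply_moves:
  targets: [0,0,0.5,0,0,0,0.4,0,0,1.5,0,0,0,0.4,0,0,3.0,0,0,0,0.5,0,0,4.5,0,0,0,0.5,0,-1,5.4,0,0,0,0.5]

```text
time: 15.65
ee_pos: [0.5754, -0.1802, 0.2032]
tcp_rot: [179.7, 0.0, 81.2]
wrist_force: [1.3, -0.7, 0.7]
opening: 0.0428
```

Call:
apply_moves:
  targets: [-0.1,-1,0,0,0,0,0.5,-0.1,-2,0,0,0,0,0.5,-0.1,-2,0,0,0,0,0.5]

```text
time: 15.95
ee_pos: [0.5713, -0.2449, 0.1987]
tcp_rot: [179.9, 0.1, 80.9]
wrist_force: [0.6, -0.3, -0.8]
opening: 0.0428
```

Run:
```python
from h import *
o=bot.get_obs();print(o["time"],o["ee_pos"],o["wrist_force"])
c=cap("wrist","w11"); cv2.imwrite("pics/w11b.png",cv2.resize(cv2.imread("pics/w11.png")[0:192,100:356],(800,600),interpolation=cv2.INTER_CUBIC))
c=cap("scene","s11"); cv2.imwrite("pics/s11b.png",cv2.resize(cv2.imread("pics/s11.png")[150:290,160:320],(700,612),interpolation=cv2.INTER_CUBIC))
```

```text
15.95 [ 0.57134212 -0.24491969  0.19865581] [ 0.60844784 -0.25255355 -0.81925693]
```

View pics/w11b.png

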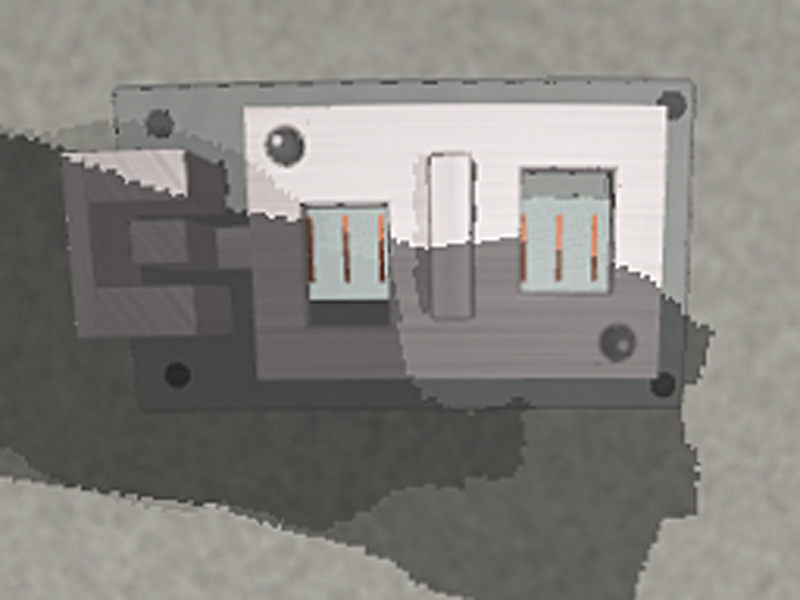

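View pics/s11b.png

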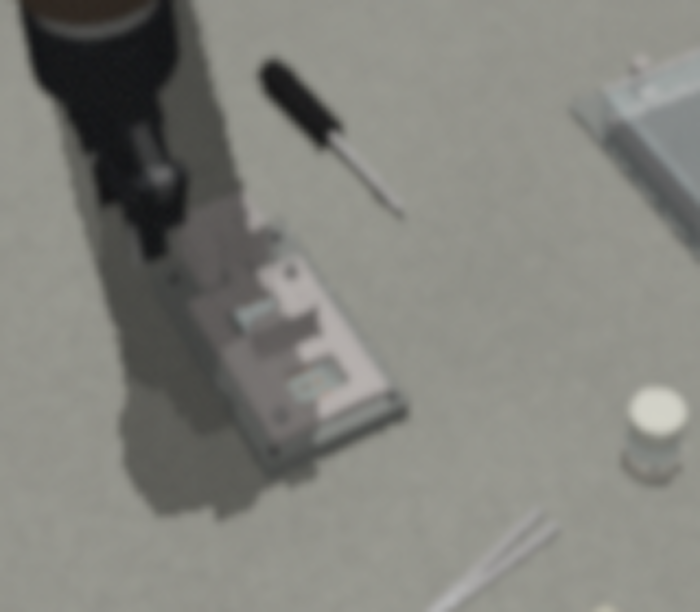

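Run:
```python
from h import *
c=load("w11")
pm=[(-50,40,8),(75,40,8),(75,-40,8),(-50,-40,8),(6,22,40),(18,22,40),(6,-22,40),(18,-22,40),(-76,6,40),(-60,6,40),(-60,-6,40),(-76,-6,40)]
pp=np.array([((a+.5)/3.125-.5+100,(b+.5)/3.125-.5) for a,b in [(244,107),(666,106),(657,379),(257,380),(429,153),(473,153),(432,319),(473,319),(130,220),(186,220),(188,264),(133,263)]])
for z in (20,23,26):
    p,f=fit(c,np.array(pm)+[0,0,z],pp,[.56,-.15,-.15]); print(z,p,np.degrees(p[2]),(f**2).sum())
P=np.array(pm)*1e-3
def g(x):
    W=Rt.from_euler('xyz',x[3:]).apply(P)+x[:3]
    return np.concatenate([proj(c,w)-q for w,q in zip(W,pp)])
r=least_squares(g,[.56,-.15,.02,0,0,-.15]); print(r.x[:3],np.degrees(r.x[3:]),r.fun.round(1))
```

```text
20 [ 0.56245077 -0.15091092 -0.15832134] -9.071144540358118 3.5877979700926854
23 [ 0.56284111 -0.15121044 -0.1584571 ] -9.078923142212991 5.739997164612472
26 [ 0.56326408 -0.15152645 -0.15856455] -9.085079307178997 18.742885510190753
[ 0.56232544 -0.15093189  0.02087022] [ 0.05716086  0.71250881 -9.03564492] [-0.1  0.2 -0.   0.1 -0.1 -0.2  0.3 -0.  -0.3 -0.2  0.  -0.3 -0.4  0.4
  0.3  0.4 -0.3 -0.2  0.2 -0.7  0.5 -0.2 -0.2  0.6]
```

Run:
```python
from h import *
c=load("w5"); s=800/192
pm=[(-50,40,8),(75,40,8),(75,-40,8),(-50,-40,8),(-38,29,8),(62,-29,8),(6,-22,40),(18,-22,40),(-76,6,40),(-76,-6,40),(-60,-6,40)]
l=[(158,78),(692,86),(671,408),(171,402),(210,123),(620,362),(397,377),(448,377),(30,255),(22,300),(85,303)]
pm=pm[:8];l=l[:8]
pp=np.array([((a+.5)/s-.5+160,(b+.5)/s-.5+115) for a,b in l]); P=np.array(pm)*1e-3
def g(x):
    W=Rt.from_euler('xyz',x[3:]).apply(P)+x[:3]
    return np.concatenate([proj(c,w)-q for w,q in zip(W,pp)])
r=least_squares(g,[.43,.31,.0,0,0,-.18]); print(r.x[:3],np.degrees(r.x[3:]),r.fun.round(1))
# holder top in w11 as a reference: corners z=20, screws, pin tips, wall tops, 6dof
c=load("w11")
hm=[(85,50,20),(85,-50,20),(-93,50,20),(-93,-50,20),(-38,29,41),(62,-29,41),(-59,11,60),(-59,-11,60)]
pp=np.array([((a+.5)/3.125-.5+100,(b+.5)/3.125-.5) for a,b in [(694,82),(682,407),(114,88),(138,408),(281,140),(622,344),(187,201),(195,289)]])
P=np.array(hm)*1e-3
r=least_squares(g,[.56,-.15,.0,0,0,-.15]); print(r.x[:3],np.degrees(r.x[3:]),r.fun.round(1))
```

```text
[0.43381178 0.31234952 0.00136429] [ -0.19102564   0.56552104 -10.78163228] [ 0.1 -0.1  0.1 -0.3 -0.3 -0.4 -0.2 -0.1  0.2  0.5  0.2  0.5 -0.4 -0.1
  0.3  0. ]
[ 0.56243329 -0.15120601 -0.00163149] [ 0.31417745 -0.37388578 -9.04426517] [ 0.2 -0.9 -0.3  0.6 -0.2 -0.5  0.3  0.9 -1.   0.6 -0.5  0.4  1.1  0.4
  0.3 -1.4]
```

Run:
```python
from h import *
c=cap("top","t12"); cv2.imwrite("pics/t12b.png",cv2.resize(cv2.imread("pics/t12.png"),(800,600),interpolation=cv2.INTER_CUBIC))
```

```text
(no output)
```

View pics/t12b.png

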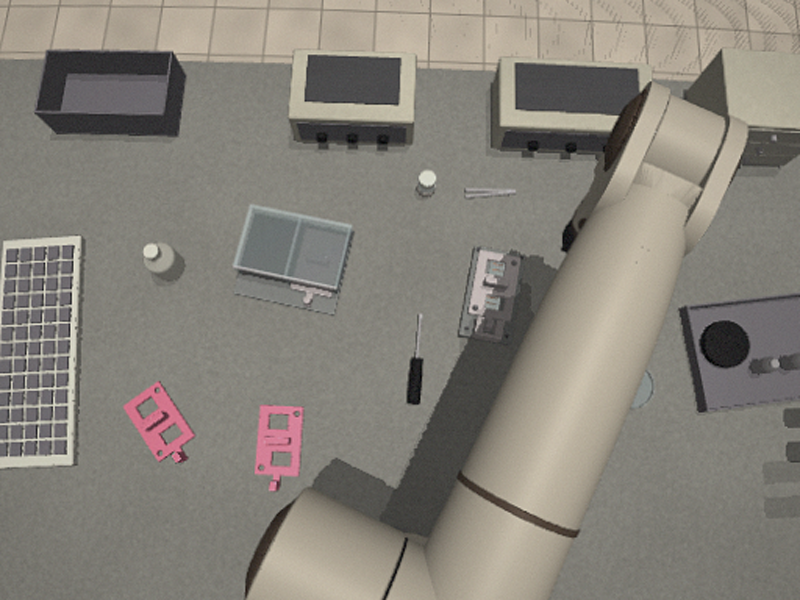

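The picture shows the cover seated on the holder (490,295). The blank is still in its bay, and the driver, vial, tweezers, flask and pink plates are where they were. The arm hides the slide box.

```bash
python3 -c "
from workcell import bot
print(bot.job_done()); print(bot.get_obs()['time'])"
```

```text
the job is handed in; nothing more can be done
None
the job is handed in; nothing more can be done
```

I pulled the cover out of the hood's +y bay by its tab, set it flat on the bench and let go. I then took it by the crossbar, lowered it over both pins and held it until it met the base. After that I released it, backed the arm clear and handed the job in at about 16 s.

**Seating:**
- The wrist-force reading stayed near the cover's weight until contact, then read about 12 N upward.
- At contact the tool was 20.0 mm higher than when it took the cover off the bench, which is the height of the holder.
- The last wrist picture shows both pins through their holes and the tab in the well. A fit puts the cover within about 0.4 mm and 0.02° of the holder pose measured earlier.

**Checks that disagreed or were incomplete:**
- A full fit of the seated cover gave about 0.7° of tilt and 0.9 mm of extra height. The same kind of fit gave 0.6° and 1.4 mm when the cover lay flat on the bench, so I took this as camera error and did not press the cover again.
- In the last top view the blank and the visible bench items were where they started. The arm hid the slide box and part of the dish, so I could not check those two.

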